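# Raise a chilled vial tray with its lift lever and pack it in the carton

## Robot

A 6-joint arm with a two-finger parallel gripper is mounted at the origin on the work surface. World frame = base frame: x ahead of the robot, y to its left, z up, the work surface at z = 0. Lengths are in m, angles in rad, forces in N, time in s.
With the tool pointing down it reaches from about 0.3 to 0.775 m from the base axis. Payload 14.6 kg.
Tool frame: the origin (TCP) lies at the very end of the fingers, on their centre line; the grasp point (between the pads) lies 19 mm behind it; z points along the fingers, y is the line along which they close (so a half turn about z gives the same grasp; the last joint's range is limited). The gripper opens to 94 mm and grips with 3 to 60 N. Pads are 16 mm wide; open, the fingers measure 119 mm over their backs; the gripper's body (75 mm by 177 mm) begins 78 mm behind the grasp point.
Start: joints at [1.263, 0.3, 1.521, -0, 1.321, -0.067], TCP at [0.131, 0.534, 0.205] pointing down, gripper open.
Joint ranges: [-3.03, 3.03], [-0.79, 2.21], [0.23, 2.52], [-1.04, 4.18], [0, 3.07], [-2.55, 2.55]. Speed limits (rad/s): [2.22, 2.22, 2.57, 3.14, 3.14, 3.14].

## Interface

Orientations are given as [roll, pitch, yaw] about the fixed x, y, z axes, in that order (R = Rz(yaw) Ry(pitch) Rx(roll)).
In Python, from station import ctrl, camera, camera_info, finder gives the robot as it stands.
- The arm moves only by the tool carry_out, never from a script. Its argument "motion" is a list of rows, each a list of 2 entries, a list of its own where there are three numbers: the shift along the tool's x, y, z as a fraction of full scale, then the turn about the tool's z as a fraction of full scale. A call has 1 to 12 rows; each row is the pose to reach, as a shift and turn from the pose commanded when the call began, along the tool's axes at that moment, turning the shorter way round; what a row does not reach only later rows make up. Full scale, the value 1, is 200 mm for a shift and 360 degrees for a turn. A row lasts 1/10 s, in which the tool goes at most 50 mm and 8.59 degrees, less where a joint would pass 70% of its speed; a pose out of reach is approached as far as the arm can. A call with a number of a shift or a turn outside -1 to 1 is refused whole. A call with a gripper value outside its range is refused whole. "hand" is the closure, from -1 (fully open) to 1 (shut), set as the call begins (left out, the last holds). The fingers move at their own pace and stop on an object; "force" is the grip in N (left out, the last holds). Time passes only in rows, so rows that repeat a pose let the fingers close. It gives the time, the measured TCP pose, the force, the opening and the grip force at its end, in the units of the state.
- ctrl.get_obs(): the state, without advancing time (a new reading comes with each control period).
- camera(name): name is "side" or "top"; returns (picture, depth): 420x560x3 uint8, blue, green, red; 420x560 float32, m along the optical axis (not along the pixel's ray), 0 where there is no reading.
- camera_info(name): a dict with "camera_matrix" (3x3 intrinsics, pixels), "origin" and "attitude" of the camera in the world. Camera axes: x right, y down, z forward; pixel columns grow to the right and rows downward; lengths in m; the calibration is good to about 2 mm. A picture is of the moment at which its call begins. camera_info takes no time and is no camera call.
- ctrl.hand_in(): hands the job in; it is judged then, once.
Trained networks look in the newest picture that a camera, given by its name, has taken for a name from the list of things; names that differ only in an ending like _2 or _b are one class to them, and where a whole thing is asked for, a point or a joint stands for the part that bears it (a point fixed in the world has none). Each returns a list of dicts, best first, with "conf" (0 to 1); they miss things now and then, are a little off and sometimes report something else, mostly with a low value. They report only what shows in the picture. A call takes as long as a camera call. They do not tell look-alikes from the thing itself.
- finder.boxes_of(camera, query): "location" ([column, row] in pixels, amid what is visible of it).
- finder.cut_out(camera, query): "mask" (420x560 bool, what is visible of it) and "location" ([column, row] in pixels, amid what is visible of it).
- finder.pinpoint(camera, query): "location" ([column, row] in pixels: a listed point, or the origin of a listed thing).
The state is a dict: "time_s": time; "qpos": joint angles; "joint_vel": joint speeds; "tau": joint torques, N m; "ee_pos": TCP position; "eef_rot": TCP orientation; "force": force on the tool from outside, world axes, zero at the start; "moment": the same for the moment, N m; "grip_width": finger opening in m; "grip_force": force on a finger pad.
Only numpy, scipy, OpenCV 4.12 (cv2) and the standard library are available. Lean on these libraries where they do the work, as an engineer would, in place of code of your own. Each camera call takes 0.05 s, during which the arm holds its last target. There are 200 camera calls.

## Task

Press the chiller's lift lever for the tray of purple-capped vials all the way down, so that the tray rises out of its well, then lift the tray out, carry it level to the open white carton and set it down gently and squarely in the middle of the blue foam pad, next to the coolant brick. No vial may fall over or out. Leave the tray of orange-capped vials seated in the chiller, and do not disturb the brick or the other things on the bench.

Things in the scene. Friction and masses are not known exactly. Their poses are not given: they have to be found in the camera images.
- chiller: white two-well bench chiller, fixed, 260 (x) x 250 (y) x 110 mm high; origin centre of underside; front (display, two levers) to -x, left is +y. Two wells 145 x 71 mm in its top, long along x, centred at x +35 mm, y +60 (left) and -60 mm (right), each with a lift plate. A seated tray is flush with the top, its underside 52 mm above the bench; raised it stands 38 mm proud (90 mm) and stays up.
- lever_left (a joint): angle of the lift lever before the chiller's left (+y) well, rad: 0 up at rest, 0.6 fully down. Pivot along the chiller's y axis at (-0.050, +0.060, 0.126) m in its frame; the arm points to the chiller's -x, 90 mm from pivot to pad, 0.5 rad above level at rest, 0.1 rad below it when down. Lifts the plate 63 mm per rad. Takes 7 to 11 N on the pad; friction holds it where left, also loaded.
- lever_left_pad (a point): centre of the top face of the left lever's blue finger pad (36 mm along the arm, 46 mm across, 10 mm thick, top face 8 mm above the arm's centre line); moves with the lever: about 176 mm above the bench at rest, 125 mm when fully down, sliding some 14 mm towards the chiller's front on the way.
- lever_right (a joint): angle of the lift lever before the chiller's right (-y) well, rad: 0 up at rest, 0.6 fully down. Pivot along the chiller's y axis at (-0.050, -0.060, 0.126) m in its frame; the arm points to the chiller's -x, 90 mm from pivot to pad, 0.5 rad above level at rest, 0.1 rad below it when down. Lifts the plate 63 mm per rad. Takes 7 to 11 N on the pad; friction holds it where left, also loaded.
- lever_right_pad (a point): centre of the top face of the right lever's blue finger pad (36 mm along the arm, 46 mm across, 10 mm thick, top face 8 mm above the arm's centre line); moves with the lever: about 176 mm above the bench at rest, 125 mm when fully down, sliding some 14 mm towards the chiller's front on the way.
- tray: open aluminium tray holding five loose, standing purple-capped vials; 140 mm (x) by 66 mm (y) by 58 mm high, walls and floor 3 mm, plain upright sides, 0.35 to 0.5 kg with the vials; origin at the centre of its underside, z up, x along its length. It starts seated in one of the chiller's wells, x along the chiller's x, with 2.5 mm play on each side.
- vial0: clear glass vial with a purple cap, 24 mm diameter, 45 mm tall, 30 g, standing loose in the tray (its top 10 mm below the rim); origin at the centre of its base, z up its axis.
- vial1: clear glass vial with a purple cap, 24 mm diameter, 45 mm tall, 30 g, standing loose in the tray (its top 10 mm below the rim); origin at the centre of its base, z up its axis.
- vial2: clear glass vial with a purple cap, 24 mm diameter, 45 mm tall, 30 g, standing loose in the tray (its top 10 mm below the rim); origin at the centre of its base, z up its axis.
- vial3: clear glass vial with a purple cap, 24 mm diameter, 45 mm tall, 30 g, standing loose in the tray (its top 10 mm below the rim); origin at the centre of its base, z up its axis.
- vial4: clear glass vial with a purple cap, 24 mm diameter, 45 mm tall, 30 g, standing loose in the tray (its top 10 mm below the rim); origin at the centre of its base, z up its axis.
- orange_tray: tray of the same shape and size filled with orange-capped vials (all one piece), seated in the other well; origin at the centre of its underside. It stays where it is.
- carton: open white shipping carton, fixed to the bench, 200 mm (x) by 240 mm (y) by 75 mm high outside, walls and floor 5 mm, its end flaps folded outwards and down, reaching out to 125 mm from its centre in x; origin at the centre of its underside, z up.
- pad: blue foam pad, 150 mm (x) by 76 mm (y) by 4 mm thick, fixed on the carton's floor in one half of it, long side along the carton's x, 50 mm to one side of the carton's centre in y (either side); origin at the centre of its underside, which is 5 mm above the bench (top face at 9 mm). A tray on it has 29 mm or more free beside each long side.
- brick: pale blue-white coolant brick, 160 x 76 x 30 mm, 0.35 kg, lying loose in the other half of the carton, x along the carton's x; origin at the centre of its underside.
- bottle: white bottle with a blue cap, 52 mm diameter, 165 mm tall, standing on the bench between chiller and carton, towards the back; origin at the centre of its base.
- logger: white temperature logger with a dark display, 100 x 60 x 24 mm, lying on the bench near the robot; origin at the centre of its underside.
- scanner: black and grey hand scanner lying on the bench at the left or right end, about 170 x 62 x 40 mm; origin about mid-length at its underside.
- dispenser: dark grey desk tape dispenser with a clear roll, 150 x 56 x 75 mm high, on the bench at the end opposite the scanner; origin at the centre of its underside.
- vaccine_box: small closed white box with a purple band, 75 x 120 x 55 mm, on the bench behind chiller or carton; origin at the centre of its underside.
- vaccine_box2: the same with a blue band.
Things that resemble listed ones, but are neither listed nor needed, are in the scene too. Leave any green or red look-alike of the tray alone.

How it is judged:
By the outcome, as a careful person would: the job done as asked, in the order asked, and still so for the second after the job is handed in, with the robot touching nothing.
It also fails if it takes over 61 s, if anything falls off the work surface, if the arm or the gripper's body presses on something with over 40 N, if the wrist force passes 120 N, or if a joint passes its speed limit or range.

## Working session

There is one attempt and no reset: what is moved stays moved. The work goes in short steps, Python scripts to look and compute and a tool call to move; the robot and the scene stay as the last step left them, time stands still between calls to the robot, and variables do not carry over. Pictures are saved under pics/ and viewed, at most 10 in all, crops included, and the job is handed in when it is done.

Besides the shell and the picture viewer there is one more tool, called after "Emit:" as name([rows], argument=value, ...), one row to a line, values as JSON. carry_out: Moves the arm, as the interface text tells. Its arguments: {"type":"object","properties":{"motion":{"type":"array","items":{"type":"array"}},"hand":{"type":"number"},"force":{"type":"number"}},"required":["motion"]}

```bash
mkdir -p pics
python3 - <<'E'
from station import ctrl,camera,camera_info,finder
import cv2,numpy as np
np.set_printoptions(precision=4,suppress=True)
a=[]
for n in("side","top"):
    p,d=camera(n);np.savez(f"{n}0.npz",p=p,d=d);cv2.imwrite(f"pics/{n}0.png",p);print(n,camera_info(n))
print(ctrl.get_obs())
E
```

```text
side {'camera_matrix': array([[402.4918,   0.    , 284.1595],
       [  0.    , 402.4918, 207.9646],
       [  0.    ,   0.    ,   1.    ]]), 'origin': array([ 0.4912, -0.8407,  1.008 ]), 'attitude': array([-2.3657,  0.0115, -0.0851])}
top {'camera_matrix': array([[458.8317,   0.    , 277.0185],
       [  0.    , 458.8317, 212.5327],
       [  0.    ,   0.    ,   1.    ]]), 'origin': array([0.364 , 0.0155, 1.3674]), 'attitude': array([-3.0105, -0.0206, -1.5758])}
{'time_s': 0.1, 'qpos': array([ 1.2634,  0.3004,  1.5215,  0.    ,  1.3207, -0.0666]), 'joint_vel': array([ 0.0013, -0.0013, -0.0028, -0.0002, -0.0023, -0.0003]), 'tau': array([  0.0036, -53.2639, -35.3291,   0.0711,   0.0234,  -0.    ]), 'ee_pos': array([0.1311, 0.5339, 0.205 ]), 'eef_rot': array([-3.1406, -0.0001,  2.9008]), 'force': array([-0.3722, -0.2747, -0.7113]), 'moment': array([ 0.0049, -0.004 ,  0.0127]), 'grip_force': 0.0, 'grip_width': 0.09397380721619052}
```

View pics/top0.png

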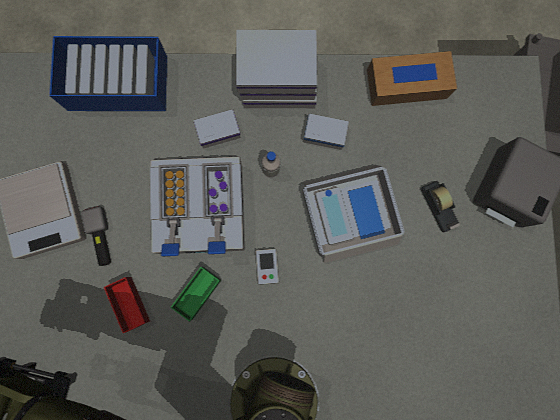

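View pics/side0.png

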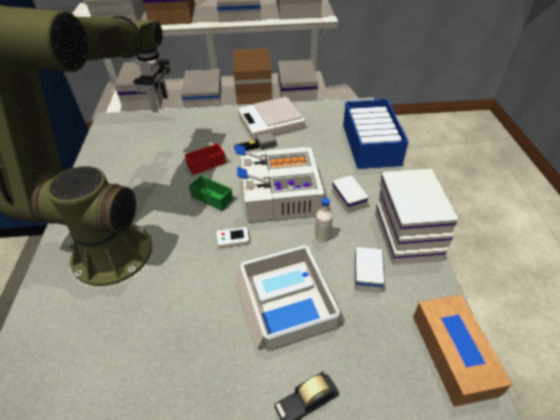

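Top view: the purple tray is in the right (-y) well at (218,190), with its lever pad at (216,245). The carton is at (352,210), with the blue pad in its -y half at (366,210) and the brick beside it at (333,215). The side view agrees: purple tray (292,184), blue pad (292,316).

```bash
cat > h.py <<'E'
import numpy as np,cv2
from scipy.spatial.transform import Rotation as R
from station import ctrl,camera,camera_info,finder
np.set_printoptions(precision=4,suppress=True)
def cloud(n,d):
    c=camera_info(n);K=c["camera_matrix"];v,u=np.indices(d.shape)
    P=np.stack([(u-K[0,2])/K[0,0]*d,(v-K[1,2])/K[1,1]*d,d],-1)
    return P@R.from_euler("xyz",c["attitude"]).as_matrix().T+c["origin"]
def ray(n,uv):
    c=camera_info(n);K=c["camera_matrix"]
    r=R.from_euler("xyz",c["attitude"]).as_matrix()@np.array([(uv[0]-K[0,2])/K[0,0],(uv[1]-K[1,2])/K[1,1],1])
    return np.array(c["origin"]),r/np.linalg.norm(r)
def tri(a,b):
    (o,r),(p,s)=a,b
    t=np.linalg.lstsq(np.stack([r,-s],1),p-o,rcond=None)[0]
    x,y=o+t[0]*r,p+t[1]*s
    return (x+y)/2,np.linalg.norm(x-y)
def rect(P):
    (c,s,a)=cv2.minAreaRect((P[:,:2]*1000).astype(np.float32))
    return np.array(c)/1000,s,a
E
python3 - <<'E'
from h import *
C={};M={}
for n in("side","top"):
    p,d=camera(n);np.savez(f"{n}1.npz",p=p,d=d);C[n]=cloud(n,d)
pins={}
for q in("lever_right_pad","tray","carton","pad","chiller","brick","bottle"):
    for n in("side","top"):
        r=finder.cut_out(n,q);k=finder.pinpoint(n,q)
        print(q,n,[(np.round(x["location"]),round(x["conf"],2)) for x in k[:3]])
        if k:pins[q,n]=k[0]["location"]
        if r:
            m=r[0]["mask"]&(C[n][...,2]>-.1);M[q+n]=m;P=C[n][m]
            z=P[:,2];print("   mask",r[0]["location"],r[0]["conf"],"z pct",np.percentile(z,[2,25,50,75,98]),"rect",rect(P[abs(z-np.percentile(z,75))<.006]), "med",np.median(P,0))
    if (q,"side") in pins and (q,"top") in pins: print("  TRI",tri(ray("side",pins[q,"side"]),ray("top",pins[q,"top"])))
np.savez("m.npz",**M)
E
```

```text
lever_right_pad side [(array([241., 171.]), 0.59)]
   mask [244.0, 175.3] 0.72 z pct [0.1308 0.1459 0.1694 0.1778 0.1847] rect (array([0.43  , 0.1458]), (28.302139282226562, 42.44489288330078), 2.2246716022491455) med [0.4437 0.1476 0.1694]
lever_right_pad top [(array([270., 168.]), 0.38), (array([224., 210.]), 0.35)]
   mask [218.0, 238.9] 0.54 z pct [0.1112 0.1453 0.1704 0.1784 0.1857] rect (array([0.4297, 0.1455]), (28.944345474243164, 41.20644760131836), 1.793436884880066) med [0.4447 0.1463 0.1704]
  TRI (array([ 0.5189, -0.0105,  0.3463]), np.float64(0.16676313893464936))
tray side [(array([291., 196.]), 0.97), (array([205., 166.]), 0.95), (array([210., 197.]), 0.57)]
   mask [293.0, 180.5] 0.9 z pct [0.0604 0.0825 0.0967 0.106  0.1134] rect (array([0.5941, 0.1588]), (140.59402465820312, 69.0777816772461), 1.4517672061920166) med [0.6053 0.1863 0.0967]
tray top [(array([200., 292.]), 0.76), (array([127., 304.]), 0.65), (array([218., 192.]), 0.63)]
   mask [194.3, 293.6] 0.91 z pct [-0.0024  0.0023  0.0047  0.0186  0.0604] rect (array([0.3082, 0.2168]), (63.61964797973633, 137.5
[... 2268 characters left out ...]
69), 13.719766616821289) med [ 0.5319 -0.18    0.0354]
  TRI (array([ 0.5302, -0.1804, -0.002 ]), np.float64(0.0025913951773475536))
bottle side [(array([320., 235.]), 0.81), (array([275., 193.]), 0.51)]
   mask [323.5, 221.3] 0.76 z pct [0.0067 0.0477 0.0894 0.1166 0.1665] rect (array([ 0.6772, -0.0005]), (28.84486961364746, 40.08113098144531), 83.44832611083984) med [ 0.6751 -0.0103  0.0894]
bottle top [(array([270., 170.]), 0.71)]
   mask [272.4, 162.2] 0.77 z pct [0.0125 0.0838 0.109  0.1239 0.1673] rect (array([0.6711, 0.0015]), (24.00043296813965, 33.095184326171875), 7.933706760406494) med [0.6658 0.005  0.109 ]
  TRI (array([0.6724, 0.007 , 0.0044]), np.float64(0.003479628226161465))
```

```bash
cat >> h.py <<'E'
def go(x,y,z,yawdeg,cmd=None):
    o=ctrl.get_obs();p=o["ee_pos"];r=R.from_euler("xyz",o["eef_rot"])
    s=r.inv().apply(np.array([x,y,z])-p)/.2
    w=(np.degrees(o["eef_rot"][2])-yawdeg+180)%360-180
    print("shift",np.round(s,3),"turn",round(w/360,4),"t",o["time_s"],p,o["eef_rot"],"F",o["force"])
E
python3 - <<'E'
from h import *
M=np.load("m.npz")
# chiller top-plane, pad by colour, with edges
for n in("top","side"):
    f=np.load(n+"1.npz");C=cloud(n,f["d"]);p=f["p"].astype(int)
    blue=(p[...,0]-p[...,2]>60)&(abs(C[...,2]-.009)<.008)&(abs(C[...,0]-.545)<.12)&(abs(C[...,1]+.28)<.09)
    P=C[blue];print(n,"padblue",blue.sum(),rect(P),P.mean(0))
    rim=(abs(C[...,2]-.075)<.006)&(abs(C[...,0]-.54)<.15)&(abs(C[...,1]+.23)<.17)
    P=C[rim];print(n,"rim",rim.sum(),rect(P),np.median(P[:,2]))
    ch=(abs(C[...,2]-.11)<.006)&(abs(C[...,0]-.556)<.16)&(abs(C[...,1]-.21)<.16)
    print(n,"chiller",rect(C[ch]))
    pu=(abs(C[...,0]-.594)<.08)&(abs(C[...,1]-.154)<.045)&(p[...,0]-p[...,1]>40)&(abs(C[...,2]-.1)<.03)
    P=C[pu];print(n,"purple",pu.sum(),np.median(P,0) if len(P) else 0)
go(.28,.34,.305,182.45)
E
```

```text
top padblue 1169 (array([ 0.546 , -0.2805]), (148.6042022705078, 75.9128189086914), 13.895404815673828) [ 0.5472 -0.2793  0.0093]
top rim 1072 (array([ 0.5406, -0.2315]), (214.529052734375, 249.7943878173828), 14.030064582824707) 0.07497656554742282
top chiller (array([0.5562, 0.2119]), (260.4817810058594, 250.39881896972656), 2.346005439758301)
top purple 218 [0.5891 0.1524 0.1001]
side padblue 1174 (array([ 0.5453, -0.2767]), (147.59022521972656, 70.9521713256836), 13.434520721435547) [ 0.5446 -0.2779  0.0092]
side rim 1199 (array([ 0.5407, -0.2286]), (213.316650390625, 251.44862365722656), 13.667203903198242) 0.07470735479214907
side chiller (array([0.557 , 0.2146]), (260.4664611816406, 258.7700500488281), 2.6849613189697266)
side purple 126 [0.5868 0.1579 0.1   ]
shift [-0.954 -0.765 -0.498] turn -0.0451 t 1.6 [0.1312 0.5341 0.2054] [3.1416 0.     2.9008] F [-0.0038 -0.2566 -0.8829]
```

Emit:
carry_out([
  [[0,0,-0.2],0],
  [[-0.1,-0.08,-0.4],-0.01],
  [[-0.3,-0.22,-0.5],-0.02],
  [[-0.5,-0.38,-0.5],-0.03],
  [[-0.7,-0.54,-0.5],-0.04],
  [[-0.9,-0.7,-0.5],-0.045],
  [[-0.965,-0.76,-0.5],-0.045],
  [[-0.965,-0.76,-0.5],-0.045],
], hand=1, force=30)

```text
time_s: 2.4
ee_pos: [0.2837, 0.3386, 0.3058]
eef_rot: [3.141, 0.001, -3.103]
force: [-0.4, 0.3, -0.0]
grip_width: 0.0334
grip_force: 0.0
```

```bash
python3 -c "
from h import *
go(.432,.1465,.20,182.45)"
```

```text
shift [-0.703 -0.988  0.529] turn -0.0007 t 2.4 [0.2837 0.3386 0.3058] [ 3.1413  0.0008 -3.103 ] F [-0.437   0.2974 -0.022 ]
```

Emit:
carry_out([
  [[-0.15,-0.2,0],0],
  [[-0.3,-0.42,0],0],
  [[-0.45,-0.64,0.1],0],
  [[-0.6,-0.85,0.2],0],
  [[-0.7,-0.985,0.3],0],
  [[-0.705,-0.99,0.45],0],
  [[-0.705,-0.99,0.52],0],
  [[-0.705,-0.99,0.53],0],
  [[-0.705,-0.99,0.53],0],
], hand=1)

```text
time_s: 3.3
ee_pos: [0.4315, 0.1492, 0.1998]
eef_rot: [3.141, -0.0, -3.099]
force: [-0.4, 0.2, 0.3]
grip_width: 0.0005
grip_force: 0.0
```

```bash
python3 -c "
from h import *
go(.432,.1465,.176,182.45);go(.418,.146,.125,182.45)
p,d=camera('side');cv2.imwrite('pics/s2.png',cv2.resize(p[110:230,180:360],None,fx=4,fy=4))"
```

```text
shift [-0.002 -0.014  0.119] turn -0.0 t 3.3 [0.4315 0.1492 0.1998] [ 3.1415 -0.     -3.0989] F [-0.418   0.2476  0.308 ]
shift [ 0.068 -0.013  0.374] turn -0.0 t 3.3 [0.4315 0.1492 0.1998] [ 3.1415 -0.     -3.0989] F [-0.418   0.2476  0.308 ]
```

View pics/s2.png

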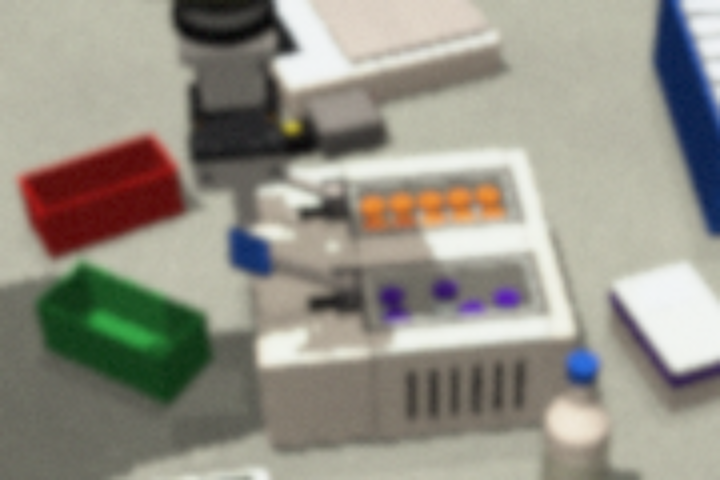

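The crop shows the closed fingers right above the right lever's blue pad (crop 248,240). Next I press along the pad's arc.

Emit:
carry_out([
  [[0,-0.013,0.06],0],
  [[0,-0.013,0.11],0],
  [[0.003,-0.013,0.13],0],
  [[0.008,-0.013,0.15],0],
  [[0.014,-0.013,0.17],0],
  [[0.02,-0.013,0.19],0],
  [[0.026,-0.013,0.21],0],
  [[0.032,-0.013,0.23],0],
  [[0.038,-0.013,0.25],0],
  [[0.038,-0.013,0.25],0],
])

```text
time_s: 4.35
ee_pos: [0.4238, 0.1458, 0.1492]
eef_rot: [3.141, -0.0, -3.099]
force: [-2.3, -0.3, 4.0]
grip_width: 0.0006
grip_force: 1.9
```

```bash
python3 -c "
from h import *
go(.418,.146,.125,182.45)"
```

```text
shift [0.029 0.002 0.121] turn -0.0001 t 4.35 [0.4238 0.1458 0.1492] [ 3.1414 -0.0001 -3.0995] F [-2.3444 -0.2867  3.9711]
```

Emit:
carry_out([
  [[0.005,0,0.02],0],
  [[0.01,0,0.04],0],
  [[0.015,0,0.06],0],
  [[0.02,0,0.08],0],
  [[0.025,0,0.1],0],
  [[0.028,0,0.115],0],
  [[0.029,0,0.125],0],
  [[0.029,0,0.13],0],
  [[0.029,0,0.135],0],
  [[0.029,0,0.14],0],
])

```text
time_s: 5.35
ee_pos: [0.4205, 0.1458, 0.1248]
eef_rot: [3.141, 0.007, -3.099]
force: [-10.4, -4.7, 49.6]
grip_width: 0.0005
grip_force: 25.4
```

Emit:
carry_out([
  [[0,0,-0.05],0],
  [[0,0,-0.25],0],
  [[0,0,-0.5],0],
  [[0.2,0,-0.7],0],
  [[0.45,0,-0.7],0],
  [[0.6,0,-0.7],0],
  [[0.6,0,-0.7],0],
], hand=-1)

```text
time_s: 6.05
ee_pos: [0.296, 0.1404, 0.2617]
eef_rot: [3.141, 0.002, -3.098]
force: [1.8, -0.5, 0.6]
grip_width: 0.0527
grip_force: 0.0
```

Run:
```python
from h import *
for n in("top","side"):
    p,d=camera(n);C=cloud(n,d);cv2.imwrite(f"pics/{n}3.png",cv2.resize(p[110:260,140:340] if n=="side" else p[140:270,120:300],None,fx=3,fy=3))
    m=(abs(C[...,0]-.594)<.1)&(abs(C[...,1]-.154)<.055)
    z=C[...,2]
    a=m&(abs(z-.147)<.007)
    P=C[a];print(n,len(P),rect(P),np.median(P,0),P[:,:2].min(0),P[:,:2].max(0))
    k=np.histogram(z[m],np.arange(.08,.2,.006));print(k[0])
    r=finder.pinpoint(n,"lever_right_pad")
    print([(x["location"],x["conf"]) for x in r])
    r=finder.cut_out(n,"lever_right_pad")
    for x in r[:2]:
        q=x["mask"]&(np.abs(C[...,1]-.146)<.05);Q=C[q];print(x["conf"],np.percentile(Q[:,2],[5,25,50,75,95]) if len(Q) else 0, np.median(Q,0))
go(.5934,.1535,.25,182.45)
```

```text
top 275 (array([0.5821, 0.153 ]), (164.42054748535156, 66.58524322509766), 2.3402068614959717) [0.5893 0.1498 0.1462] [0.5005 0.1179] [0.6646 0.1871]
[  2 161 354  85 574 729  92  71 118 258 133 133  11   0   0   0   0   0
   0]
[([216.3, 248.7], 0.76), ([104.0, 241.9], 0.38)]
0.92 [0.1117 0.123  0.1252 0.1277 0.1323] [0.4343 0.1468 0.1252]
0.37 [0.1035 0.123  0.1373 0.1397 0.1421] [0.5411 0.1637 0.1373]
side 258 (array([0.5945, 0.1562]), (140.50192260742188, 73.17916870117188), 2.310593605041504) [0.595  0.1533 0.1454] [0.5238 0.1174] [0.6655 0.1943]
[  2   4   9  17 214 352 121 127 158 241 145 112   1   0   0   0   0   0
   0]
[([238.0, 185.9], 0.67), ([292.9, 186.4], 0.4), ([238.3, 147.3], 0.32)]
0.62 [0.1197 0.1226 0.1246 0.1264 0.1298] [0.4265 0.1474 0.1246]
shift [-1.474  0.004  0.053] turn -0.0002 t 6.35 [0.2989 0.1404 0.261 ] [-3.1412 -0.0012 -3.1   ] F [0.4751 0.2523 0.2228]
```

View pics/side3.png

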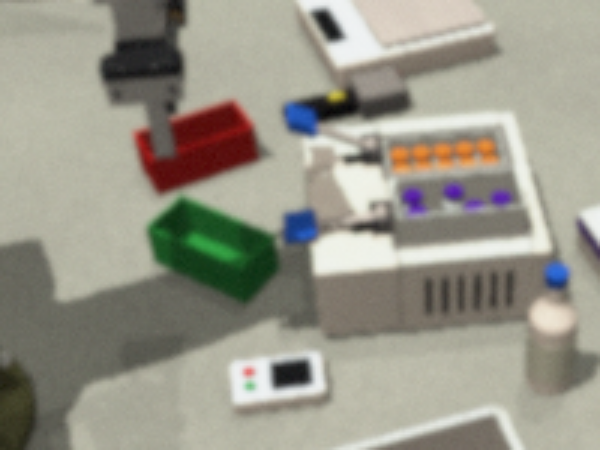

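The crop shows the right lever down (pad at 300,228, z 0.125) and the purple tray standing proud (460,205, rim z about 0.147), while the orange tray is flush. Next I move above the tray.

Emit:
carry_out([
  [[-0.2,0,0],0],
  [[-0.4,0,0],0],
  [[-0.6,0,0],0],
  [[-0.8,0,0],0],
  [[-1,0,0],0],
  [[-1,0,0],0],
], hand=-1)

```text
time_s: 6.95
ee_pos: [0.5013, 0.1483, 0.2586]
eef_rot: [-3.141, -0.004, -3.101]
force: [-1.0, 0.2, 0.6]
grip_width: 0.094
grip_force: 0.0
```

```bash
python3 -c "
from h import *
go(.594,.1535,.20,182.4);go(.594,.1535,.117,182.4)"
```

```text
shift [-0.465  0.008  0.291] turn -0.0002 t 6.95 [0.5013 0.1483 0.2586] [-3.1407 -0.004  -3.1012] F [-0.9656  0.1581  0.5917]
shift [-0.467  0.008  0.706] turn -0.0002 t 6.95 [0.5013 0.1483 0.2586] [-3.1407 -0.004  -3.1012] F [-0.9656  0.1581  0.5917]
```

Emit:
carry_out([
  [[-0.15,0,0],0],
  [[-0.3,0,0],0],
  [[-0.42,0.005,0.08],0],
  [[-0.46,0.008,0.2],0],
  [[-0.465,0.008,0.35],0],
  [[-0.465,0.008,0.43],0],
  [[-0.465,0.008,0.44],0],
  [[-0.465,0.008,0.44],0],
  [[-0.465,0.008,0.44],0],
])

```text
time_s: 7.85
ee_pos: [0.5914, 0.1543, 0.1747]
eef_rot: [3.141, 0.002, -3.1]
force: [0.3, -0.2, -0.1]
grip_width: 0.0937
grip_force: 0.0
```

Run:
```python
from h import *
go(.594,.1535,.117,182.4)
p,d=camera("side");C=cloud("side",d);cv2.imwrite("pics/side4.png",cv2.resize(p[120:230,210:350],None,fx=5,fy=5))
```

```text
shift [-0.012 -0.005  0.288] turn 0.0 t 7.85 [0.5914 0.1543 0.1747] [ 3.1413  0.0016 -3.0996] F [ 0.2598 -0.1772 -0.115 ]
```

View pics/side4.png

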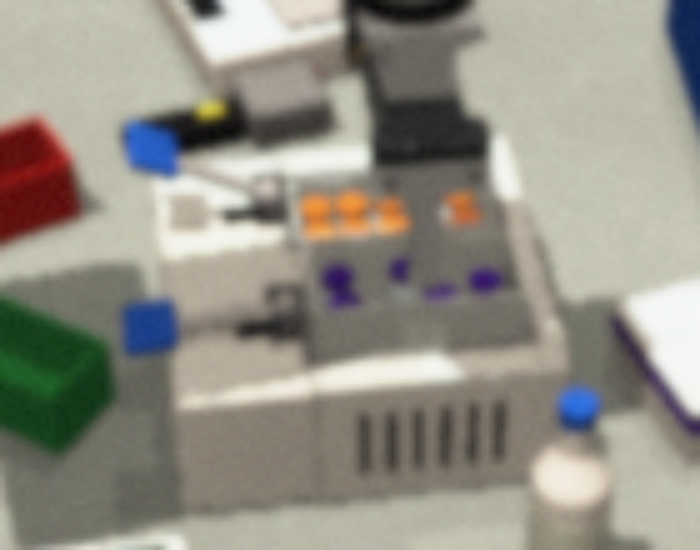

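The crop shows the open gripper straddling the middle of the raised tray, with nothing touching. Descend and grip.

Emit:
carry_out([
  [[-0.005,-0.003,0.1],0],
  [[-0.01,-0.005,0.2],0],
  [[-0.01,-0.005,0.27],0],
  [[-0.01,-0.005,0.29],0],
  [[-0.01,-0.005,0.29],0],
  [[-0.01,-0.005,0.29],0],
])

```text
time_s: 8.5
ee_pos: [0.5935, 0.1535, 0.1165]
eef_rot: [3.141, 0.001, -3.1]
force: [-0.8, 0.1, -0.4]
grip_width: 0.0938
grip_force: 0.0
```

Emit:
carry_out([
  [[0,0,0],0],
  [[0,0,0],0],
  [[0,0,0],0],
  [[0,0,0],0],
  [[0,0,0],0],
  [[0,0,0],0],
  [[0,0,0],0],
  [[0,0,0],0],
  [[0,0,0],0],
  [[0,0,0],0],
], hand=0.6, force=30)

```text
time_s: 9.5
ee_pos: [0.5932, 0.1535, 0.1156]
eef_rot: [3.141, 0.0, -3.1]
force: [0.2, 4.5, 3.7]
grip_width: 0.0657
grip_force: 30.0
```

Emit:
carry_out([
  [[0,0,-0.02],0],
  [[0,0,-0.05],0],
  [[0,0,-0.1],0],
  [[0,0,-0.16],0],
  [[0,0,-0.24],0],
  [[0,0,-0.34],0],
  [[0,0,-0.44],0],
  [[0,0,-0.52],0],
  [[0,0,-0.57],0],
  [[0,0,-0.6],0],
  [[0,0,-0.6],0],
])

```text
time_s: 10.6
ee_pos: [0.5931, 0.1532, 0.2356]
eef_rot: [-3.141, 0.0, -3.1]
force: [0.5, 0.7, -3.9]
grip_width: 0.0659
grip_force: 30.0
```

Run:
```python
from h import *
go(.5935,.1535,.237,182.4)
p,d=camera("side");C=cloud("side",d);cv2.imwrite("pics/side5.png",cv2.resize(p[90:230,210:370],None,fx=4,fy=4))
print(ctrl.get_obs()["grip_width"])
m=(abs(C[...,0]-.594)<.1)&(abs(C[...,1]-.12)<.008)&(C[...,2]>.17)&(C[...,2]<.28)
Q=C[m]
for x in np.arange(.52,.67,.02):
    q=Q[abs(Q[:,0]-x)<.01]
    if len(q):print(round(x,2),len(q),np.percentile(q[:,2],[3,50,97]))
```

```text
shift [-0.002  0.002 -0.007] turn -0.0 t 10.6 [0.5931 0.1532 0.2356] [-3.1414  0.0002 -3.0998] F [ 0.4684  0.657  -3.91  ]
0.06567533593404203
0.52 27 [0.2133 0.2361 0.2679]
0.54 103 [0.2128 0.2426 0.2669]
0.56 106 [0.2116 0.2415 0.268 ]
0.58 89 [0.2128 0.2396 0.2682]
0.6 53 [0.21   0.2265 0.2649]
0.62 94 [0.2118 0.2398 0.2688]
0.64 102 [0.2119 0.2437 0.2689]
0.66 79 [0.2142 0.241  0.2693]
```

View pics/side5.png

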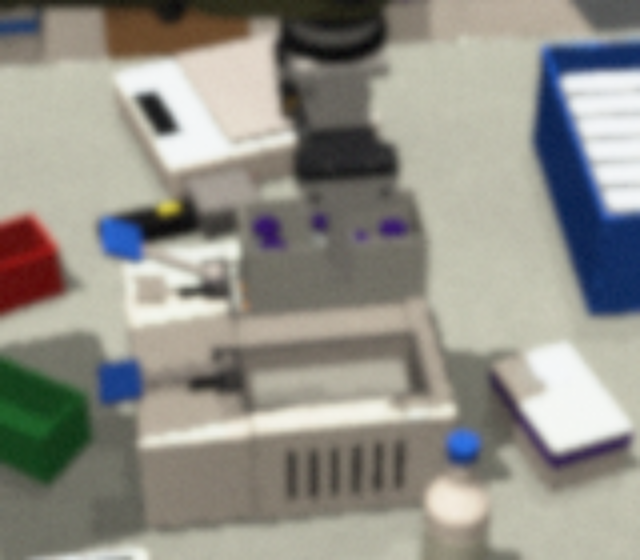

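The crop shows the tray lifted clear and level (rim 0.268 along its length), with all the vials standing in it. The orange tray is still seated. Now I carry it.

Emit:
carry_out([
  [[0.005,-0.03,0],0],
  [[0.015,-0.1,0],0],
  [[0.035,-0.22,0],0],
  [[0.055,-0.36,0],0],
  [[0.075,-0.5,0],0],
  [[0.095,-0.64,0],0],
  [[0.115,-0.76,0],0],
  [[0.13,-0.85,0],0],
  [[0.135,-0.89,0],0],
  [[0.137,-0.9,0],0],
])

```text
time_s: 11.65
ee_pos: [0.573, -0.0287, 0.2353]
eef_rot: [3.142, -0.0, -3.101]
force: [0.5, 0.6, -4.4]
grip_width: 0.066
grip_force: 30.0
```

Emit:
carry_out([
  [[0.005,-0.03,0],0],
  [[0.015,-0.1,0],0],
  [[0.035,-0.22,0],0],
  [[0.055,-0.36,0],0],
  [[0.075,-0.5,0],0],
  [[0.095,-0.64,0],0],
  [[0.115,-0.76,0],0],
  [[0.13,-0.85,0],0],
  [[0.135,-0.89,0],0],
  [[0.137,-0.9,0],0],
])

```text
time_s: 12.65
ee_pos: [0.5533, -0.2093, 0.2353]
eef_rot: [3.141, -0.0, -3.1]
force: [0.0, 0.1, -4.6]
grip_width: 0.0659
grip_force: 30.0
```

```bash
python3 -c "
from h import *
go(.546,-.28,.236,193.8)"
```

```text
shift [ 0.051 -0.352 -0.004] turn -0.0318 t 12.65 [ 0.5533 -0.2093  0.2353] [ 3.1415 -0.0002 -3.1003] F [ 0.0046  0.1272 -4.5724]
```

Emit:
carry_out([
  [[0.005,-0.03,0],-0.003],
  [[0.015,-0.1,0],-0.01],
  [[0.03,-0.2,0],-0.018],
  [[0.042,-0.28,0],-0.026],
  [[0.048,-0.33,0],-0.03],
  [[0.051,-0.35,0],-0.032],
  [[0.051,-0.352,0],-0.032],
  [[0.051,-0.352,0],-0.032],
])

```text
time_s: 13.45
ee_pos: [0.5463, -0.2788, 0.2355]
eef_rot: [3.141, 0.0, -2.898]
force: [0.1, 0.1, -4.4]
grip_width: 0.0661
grip_force: 30.0
```

Run:
```python
from h import *
go(.546,-.28,.035,193.8)
for n in("side","top"):
    p,d=camera(n);C=cloud(n,d)
    m=(np.hypot(C[...,0]-.546,C[...,1]+.28)<.1)&(abs(C[...,2]-.267)<.007)
    P=C[m];print(n,len(P),rect(P),np.median(P[:,2]))
```

```text
shift [ 0.003 -0.006  1.002] turn 0.0004 t 13.45 [ 0.5463 -0.2788  0.2355] [ 3.1415  0.     -2.8983] F [ 0.1338  0.0713 -4.3867]
side 288 (array([ 0.5476, -0.2812]), (140.3404998779297, 86.88605499267578), 14.632006645202637) 0.26601739305367017
top 51 (array([ 0.6041, -0.2592]), (20.477527618408203, 52.822574615478516), 18.46550750732422) 0.2676005137319497
```

Emit:
carry_out([
  [[0,0,0.05],0],
  [[0.002,-0.002,0.15],0],
  [[0.004,-0.004,0.28],0],
  [[0.006,-0.006,0.42],0],
  [[0.006,-0.006,0.56],0],
  [[0.006,-0.006,0.69],0],
  [[0.006,-0.006,0.79],0],
  [[0.006,-0.006,0.86],0],
  [[0.006,-0.006,0.9],0],
  [[0.006,-0.006,0.92],0],
  [[0.006,-0.006,0.92],0],
])

```text
time_s: 14.65
ee_pos: [0.5454, -0.2809, 0.0516]
eef_rot: [-3.141, 0.0, -2.899]
force: [0.4, -0.9, -3.7]
grip_width: 0.0659
grip_force: 30.0
```

Run:
```python
from h import *
go(.545,-.28,.0346,193.8)
for n in("side","top"):
    p,d=camera(n);C=cloud(n,d)
    m=(np.hypot(C[...,0]-.546,C[...,1]+.28)<.1)&(abs(C[...,2]-.083)<.006)
    P=C[m];print(n,len(P),rect(P),np.median(P[:,2]))
    cv2.imwrite(f"pics/{n}6.png",cv2.resize(p[220:370,210:370],None,fx=4,fy=4))
```

```text
shift [0.001 0.005 0.085] turn 0.0003 t 14.65 [ 0.5454 -0.2809  0.0516] [-3.1414  0.0002 -2.8986] F [ 0.3723 -0.9194 -3.7448]
side 242 (array([ 0.5394, -0.3032]), (168.47508239746094, 105.95977020263672), 13.78227424621582) 0.0817205540140804
top 32 (array([ 0.5967, -0.2587]), (28.660919189453125, 44.06747817993164), 15.362029075622559) 0.0834299633523955
```

View pics/side6.png

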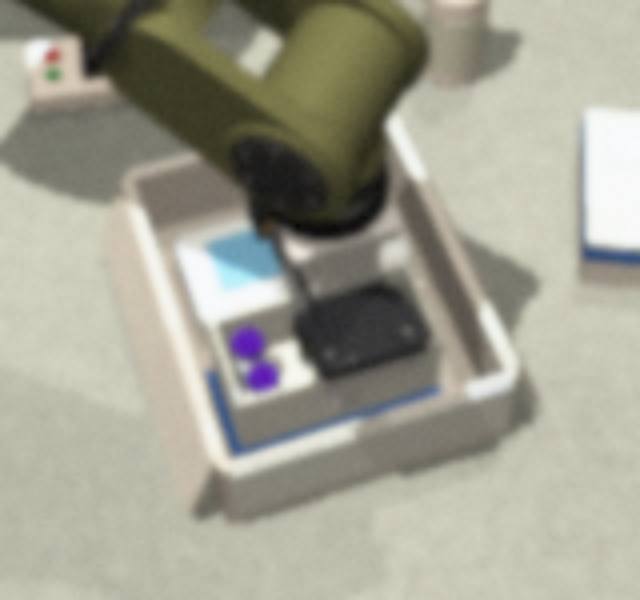

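The crop shows the tray 17 mm above the blue pad, parallel to it and clear of the brick and the carton walls. Now I lower it slowly.

Emit:
carry_out([
  [[0,0.003,0.02],0],
  [[0,0.005,0.04],0],
  [[0,0.005,0.055],0],
  [[0,0.005,0.065],0],
  [[0,0.005,0.073],0],
  [[0,0.005,0.078],0],
  [[0,0.005,0.08],0],
  [[0,0.005,0.082],0],
  [[0,0.005,0.082],0],
])

```text
time_s: 15.65
ee_pos: [0.5451, -0.2799, 0.0351]
eef_rot: [-3.142, 0.0, -2.899]
force: [0.5, 0.2, -5.2]
grip_width: 0.0661
grip_force: 30.0
```

Emit:
carry_out([
  [[0,0,0.003],0],
  [[0,0,0.005],0],
  [[0,0,0.006],0],
  [[0,0,0.006],0],
])

```text
time_s: 16.05
ee_pos: [0.5452, -0.28, 0.0348]
eef_rot: [-3.141, 0.0, -2.899]
force: [-4.1, 2.6, 6.4]
grip_width: 0.0659
grip_force: 30.0
```

Contact made (the force rose from -5 to +6 N). Next, open part way and retreat.

Emit:
carry_out([
  [[0,0,0],0],
  [[0,0,0],0],
  [[0,0,0],0],
  [[0,0,0],0],
  [[0,0,0],0],
], hand=-0.7)

```text
time_s: 16.55
ee_pos: [0.5451, -0.2799, 0.0338]
eef_rot: [-3.142, 0.0, -2.899]
force: [1.3, 0.1, 0.2]
grip_width: 0.0801
grip_force: 0.0
```

Emit:
carry_out([
  [[0,0,-0.05],0],
  [[0,0,-0.15],0],
  [[0,0,-0.3],0],
  [[0,0,-0.5],0],
  [[0,0,-0.7],0],
  [[0,0,-0.9],0],
  [[0,0,-1],0],
  [[0.5,0,-1],0],
  [[1,0,-1],0],
  [[1,0,-1],0],
])

```text
time_s: 17.55
ee_pos: [0.3979, -0.3157, 0.2345]
eef_rot: [-3.141, 0.0, -2.9]
force: [1.6, -2.2, 0.3]
grip_width: 0.08
grip_force: 0.0
```

Run:
```python
from h import *
go(.545,-.28,.2,193.8)
for n in("side","top"):
    p,d=camera(n);C=cloud(n,d)
    if n=="top":cv2.imwrite("pics/top7.png",cv2.resize(p[140:275,140:420],None,fx=2.8,fy=2.8))
    m=(np.hypot(C[...,0]-.546,C[...,1]+.28)<.085)&(abs(C[...,2]-.066)<.004)
    P=C[m];print(n,len(P),rect(P),np.median(P[:,2]))
    for q in("brick","tray","pad"):
        for r in finder.cut_out(n,q)[:4]:
            k=r["mask"]&(abs(C[...,0]-.54)<.14)&(abs(C[...,1]+.23)<.14)
            if k.sum()>50:
                P=C[k];z=np.percentile(P[:,2],75);print(n,q,round(r["conf"],2),z,rect(P[abs(P[:,2]-z)<.006]))
```

```text
shift [-0.757 -0.003  0.172] turn 0.0001 t 17.55 [ 0.3979 -0.3157  0.2345] [-3.1407  0.0001 -2.8999] F [ 1.5834 -2.1884  0.2948]
side 301 (array([ 0.5515, -0.2991]), (141.04641723632812, 108.65000915527344), 14.664066314697266) 0.06600942063608928
side brick 0.57 0.03644553697123626 (array([ 0.5331, -0.1802]), (158.641357421875, 77.70074462890625), 13.771484375)
side tray 0.68 0.05904356724066562 (array([ 0.5465, -0.2797]), (140.68304443359375, 70.03596496582031), 14.001749038696289)
top 211 (array([ 0.5506, -0.3022]), (140.24258422851562, 107.9633560180664), 14.166484832763672) 0.0664024393013074
top brick 0.95 0.03722875489584565 (array([ 0.5316, -0.1811]), (157.40269470214844, 76.10398864746094), 13.967053413391113)
top tray 0.7 0.05368049268352132 (array([ 0.544 , -0.2817]), (137.6074981689453, 66.3534927368164), 14.020679473876953)
top pad 0.61 0.010983217906653131 (array([ 0.5336, -0.2486]), (135.20394897460938, 6.536656379699707), 15.3231840133667)
```

View pics/top7.png

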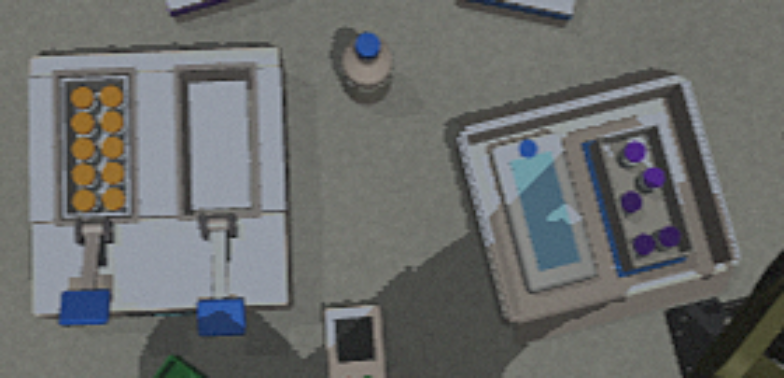

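The top view shows all five purple vials upright in the tray, which sits on the blue pad (crop 640,200) within about 2 mm of its centre and at matching yaw (14.0° against 13.9°). The brick has not moved, the orange tray is seated, and the arm is clear.

```bash
python3 -c "
from station import ctrl
print(ctrl.hand_in())"
```

```text
the job is handed in; nothing more can be done
None
```

The purple-capped tray is on the blue foam pad, within about 2 mm of centre and square, with all five vials standing. The brick hasn't moved, the orange tray is still seated, and the job was handed in at about 18 s of the 61 s allowed.

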